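Pin the hold-down strap, then hold a depth gauge in the recess of a mould insert

TASK

A mould insert sits in the sloping nest of the checking fixture: press the hinged hold-down strap fully down over it, then push the lock pin through the fork and the strap's eye until its collar meets the fork, so that the insert cannot shift. Then lift the dial depth gauge out of its stand and measure the ringed recess: hold the gauge's foot flat on the insert's sloping face with the plunger down in the recess, pressing only lightly (a few newtons, never over 40). Finish while still gripping the gauge there, and leave the other things on the bench where they are.

Things in the scene. Friction and masses are not known exactly. Their poses are not given: they have to be found in the camera images.
- insert: Loose bare-aluminium mould insert 92 x 104 x 18 mm (x, y, z), 0.45 kg, lying in the fixture's nest, whose 12 mm high steel rails frame it. The fixture slopes: its far end is higher, by 20 degrees. Origin: centre of the underside; x points up the slope away from the robot, y along the level direction to the left, z square out of the face.
- recess (a point): Centre of the mouth of the blind recess to measure, in the insert's top face (left of the strap): 16 mm wide, 8 mm deep, with an engraved ring of 25 mm round it. Axes as the insert's: z is square to the sloping face (20 degrees from vertical, leaning toward the robot). 64 x 20 mm of clear flat face lies about it with the long side along y.
- strap (a joint): Opening angle of the steel hold-down strap (rad): 0 = fully down (hard stop), at the start 0.5 to 0.9. Its hinge is stiff, so it stays where it is left; pressing takes 1 to 3 N. Closed, the strap lies along the slope, 16 mm wide, 10 mm thick, its top face 12 mm above the insert's.
- strap_hinge (a point): On the strap's hinge axis, at its far, upper end; the frame turns with the strap: y along the axis (level, to the left), -x along the strap to its free end, z out of its top face. Top face at z = +5 mm. At x = -134 mm the strap ends in a 20 mm square eye with a 10.5 mm hole along y, which comes to lie in the fork; press the strap down at x = -70 to -115 mm, clear of the fork.
- fork_mouth (a point): Centre of the outer mouth of the fork's hole, on the right (-y) face of the fork at the near, lower end of the fixture. 10.5 mm hole, level, along this frame's y; the pin goes in toward +y through cheek (9 mm), strap eye (19 mm), cheek (9 mm), 39 mm in all. x up the slope, z square to it (20 degrees from vertical). The cheeks stand 12 mm above the hole's axis.
- pin_collar (a point): Lock pin lying on the bench, 50 to 80 g; point on its axis at the collar's front face, 8 mm above the bench. x points along the pin to its nose: steel shank 8 mm thick, 50 mm long from here, the last 8 mm tapered to 3.6 mm. Behind: collar 15 mm wide, 3 mm long (x 0 to -3), then a black square grip 16 x 16 mm, 36 mm long (x -3 to -39).
- depth_gauge: Dial depth gauge, upright in its stand, 0.18 to 0.28 kg. Origin: centre of the flat underside of its foot, 18 mm above the bench; z up through the dial, x toward the dial's back (dial faces -x, the robot). Foot 20 x 64 x 10 mm (x, y, z). Round case 52 mm wide (y), 22 mm thick (x -9 to 13), centre at z = 48 mm; top at 85 mm. Grip the case by its rim, across y.
- gauge_stand: Fixed grey plastic stand, 50 x 92 x 26 mm, origin under its centre; the gauge's foot stands 8 mm deep in its 22 x 66 mm pocket, so lift the gauge straight up by more than 25 mm before moving sideways (the plunger hangs in a bore).
- plunger (a joint): How far the gauge's 5 mm thick spring plunger is pushed in (m). 0: it stands out 14 mm below the foot (as in the stand); 0.014: flush with the foot. With the foot flat on the face and the plunger on the bottom of the 8 mm recess it reads 0.006. Spring 0.5 to 1.3 N. The dial's needle turns with it.
- foam_pad: Stack of white foam pads 66 x 70 x 18 mm, bystander; origin under its centre.
- syringe: Plastic syringe 36 x 122 x 16 mm lying on the bench, bystander; origin under its centre.
- tape: Roll of white tape 66 x 66 x 19 mm lying flat, bystander; origin under its centre.

How it is judged:
On the way, in this order (a step that is already met when the one before it is completed fails the run):
1. the strap is pressed fully down (value of joint strap below 0.035 rad), for 0.2 s.
2. the lock pin is through fork and eye, its collar against the fork (value of joint strap below 0.035 rad and y of pin_collar in the frame of fork_mouth between -0.004 and 0.004 m and x of pin_collar in the frame of fork_mouth between -0.004 and 0.004 m and z of pin_collar in the frame of fork_mouth between -0.004 and 0.004 m and angle between the x axis of pin_collar and the y axis of fork_mouth, either way round below 0.15 rad), for 0.2 s.
At the end, for the whole second after the job is handed in: Strap down (within 2 degrees), pin home (collar within 4 mm of the fork). Gauge gripped and still: foot flat on the face (within 3 degrees), centred on the recess within 6 mm, plunger on its bottom (0.0045 to 0.0075), pressing with 1.5 to 20 N (all of step 2 and x of depth_gauge in the frame of recess between -0.006 and 0.006 m and y of depth_gauge in the frame of recess between -0.006 and 0.006 m and z of depth_gauge in the frame of recess between -0.002 and 0.0015 m and angle between the z axis of depth_gauge and the z axis of recess, either way round below 0.05 rad and value of joint plunger between 0.0045 and 0.0075 m and contact force between depth_gauge and insert between 1.5 and 20 N and contact force between the fingers and depth_gauge above 2 N and linear speed of depth_gauge below 0.01 m/s); the arm keeps its last pose, push and grip.
It fails at once if the gauge is pressed on the insert with more than 40 N (contact force between depth_gauge and insert above 40 N).
It fails at once if the insert is shifted out of its nest (distance of insert from where it was at the start of the episode above 0.01 m).
It fails at once if a bystander is moved (distance of any of foam_pad, syringe, tape from where it was at the start of the episode above 0.02 m).
It also fails if it takes over 61 s, if anything falls off the work surface, if the arm or the gripper's body presses on something with over 40 N, if the wrist force passes 120 N, or if a joint passes its speed limit or range.

ROBOT

A 6-joint arm with a two-finger parallel gripper is mounted at the origin on a cart in front of the work surface, level with it; the furniture and walls round the work are solid. World frame = base frame: x ahead of the robot, y to its left, z up, the work surface at z = 0. Lengths are in m, angles in rad, forces in N, time in s.
With the tool pointing down it reaches from about 0.4 to 0.825 m from the base axis. Payload 7 kg.
Tool frame: the origin (TCP) lies between the finger pads; the fingertips stand 8 mm ahead of it and the grasp point (between the pads) lies 11 mm behind it (arm.tip_extent is the distance from the TCP to the fingertips, in m); z points along the fingers, y is the line along which they close (so a half turn about z gives the same grasp; the last joint's range is limited). The gripper opens to 85 mm and grips with 20 to 120 N. Pads are 22 mm wide; open, the fingers measure 114 mm over their backs; the gripper's body (76 mm by 85 mm) begins 54 mm behind the grasp point. The pads swing forward as they close: fully open they stand 13 mm farther back than shut.
Start: joints at [1.534, 0.359, 0.012, 0, -1.224, -0.288], TCP at [0.215, 0.64, 0.239] pointing down, gripper open.
Joint ranges: [-3.07, 3.07], [-1.43, 2.12], [-1.02, 1.25], [-3.03, 1.67], [-3.05, -0], [-3.03, 3.03]. Speed limits (rad/s): [2.39, 2.39, 3.01, 3.14, 3.14, 3.14].

INTERFACE

Orientations are given as a 3x3 rotation matrix whose columns are the frame's x, y, z axes.
In Python, from workcell import arm gives the robot as it stands.
- The arm moves only by the shell command python3 drive.py [FORCE], which reads ROWS from standard input. ROWS is one flat JSON list of numbers that holds 1 to 5 rows one after another, with no inner brackets; each row has 7 numbers: the finger opening in m, then dx, dy, dz in cm, then a rotation vector rx, ry, rz in units of 0.2 rad; each row is the pose to reach, as a shift and turn from the pose commanded when the command began, along the tool's axes at that moment; what a row does not reach only later rows make up. A row lasts 1/8 s, in which the tool goes at most 0.0625 m and 0.188 rad, less where a joint would pass 70% of its speed; a pose out of reach is approached as far as the arm can. The fingers move at their own pace and stop on an object; FORCE is the grip in N (left out, the last holds). Time passes only in rows, so rows that do not move let the fingers close. It prints the time, the measured TCP pose, the force, the opening and the grip force at its end. Input that does not fit is refused with a message, and nothing moves.
- arm.state(): the state, without advancing time (a new reading comes with each control period).
- arm.snapshot(name): name is "scene" or "top" or "wrist"; returns a dict with "color" (420x560x3 uint8, red, green, blue), "intrinsics" (3x3 intrinsics, pixels), "R" (3x3) and "t" (3): a world point X has camera coordinates R X + t. Camera axes: x right, y down, z forward; pixel columns grow to the right and rows downward; lengths in m; the calibration is good to about 2 mm. A picture is of the moment at which its call begins. There is no depth.
- arm.job_done(): hands the job in; it is judged then, once.
The state is a dict: "time": time; "qpos": joint angles; "joint_vel": joint speeds; "effort": joint torques, N m; "position": TCP position; "tcp_rot": TCP orientation; "wrist_force": force on the tool from outside, world axes, zero at the start; "ft_torque": the same for the moment, N m; "width": finger opening in m; "finger_force": force on a finger pad.
Only numpy, scipy, OpenCV 4.12 (cv2) and the standard library are available. Lean on these libraries where they do the work, as an engineer would, in place of code of your own. Each camera call takes 0.05 s, during which the arm holds its last target. There are 200 camera calls.

## Working session

There is one attempt and no reset: what is moved stays moved. The work goes in short steps, Python scripts to look and compute and a shell command to move; the robot and the scene stay as the last step left them, time stands still between calls to the robot, and variables do not carry over. Pictures are saved under pics/ and viewed, at most 10 in all, crops included, and the job is handed in when it is done.

```bash
ls; mkdir -p pics
cat > h.py <<'E'
import numpy as np, cv2
from workcell import arm
def snap(n,f):
    s=arm.snapshot(n); cv2.imwrite('pics/'+f+'.png',cv2.cvtColor(s['color'],cv2.COLOR_RGB2BGR))
    np.savez('pics/'+f+'.npz',K=s['intrinsics'],R=s['R'],t=s['t']); return s
def crop(f,g,u0,v0,u1,v1,k):
    im=cv2.imread('pics/'+f+'.png')[v0:v1,u0:u1]; cv2.imwrite('pics/'+g+'.png',cv2.resize(im,None,fx=k,fy=k,interpolation=cv2.INTER_CUBIC))
def ray(f,u,v):
    d=np.load('pics/'+f+'.npz'); R=d['R'];c=-R.T@d['t']; r=R.T@np.linalg.inv(d['K'])@[u,v,1]; return c,r/np.linalg.norm(r)
def onz(f,u,v,z):
    c,r=ray(f,u,v); return c+r*(z-c[2])/r[2]
def tri(obs):
    A=np.zeros((3,3));b=np.zeros(3)
    for f,u,v in obs:
        c,r=ray(f,u,v);P=np.eye(3)-np.outer(r,r);A+=P;b+=P@c
    x=np.linalg.solve(A,b); e=[np.linalg.norm((np.eye(3)-np.outer(r,r))@(x-c)) for c,r in [ray(*o) for o in obs]]
    return x,e
def proj(f,X):
    d=np.load('pics/'+f+'.npz'); p=d['K']@(d['R']@np.array(X)+d['t']); return p[:2]/p[2]
E
python3 - <<'E'
from h import *
np.set_printoptions(precision=3,suppress=True)
for n in ('scene','top'):
    s=snap(n,n+'0'); print(n,-s['R'].T@s['t'],s['R'][2],s['intrinsics'][0,0])
a=cv2.imread('pics/scene0.png');b=cv2.imread('pics/top0.png')
for n in('scene','top'): crop(n+'0',n+'0b',0,0,560,420,1.4)
print(arm.state())
E
```

```text
drive.py
pics
workcell.py
scene [ 0.143 -0.191  0.642] [ 0.487  0.562 -0.668] 444.50127407029476
top [0.39  0.291 0.929] [ 0.202 -0.008 -0.979] 379.66928793221587
{'time': 0.1, 'qpos': array([ 1.534,  0.359,  0.011, -0.   , -1.224, -0.288]), 'joint_vel': array([ 0.   , -0.002,  0.003,  0.001,  0.   ,  0.002]), 'effort': array([ -0.002, -58.476,  29.411,   6.955,  -0.003,   0.   ]), 'position': array([0.215, 0.639, 0.238]), 'tcp_rot': array([[ 0.948, -0.319, -0.   ],
       [-0.319, -0.948, -0.001],
       [ 0.   ,  0.001, -1.   ]]), 'wrist_force': array([ 0.415,  0.217, -0.814]), 'ft_torque': array([-0.042,  0.007, -0.002]), 'finger_force': 0.0, 'width': 0.08567099073315074}
```

View pics/scene0b.png

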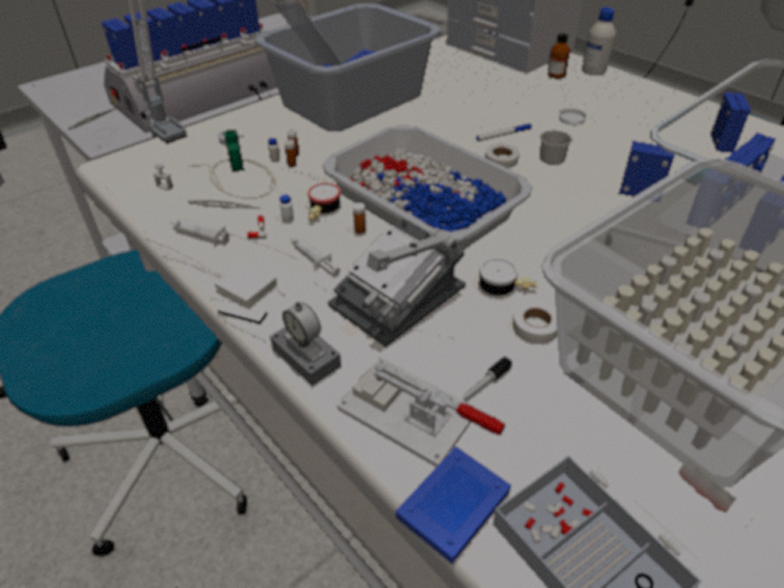

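View pics/top0b.png

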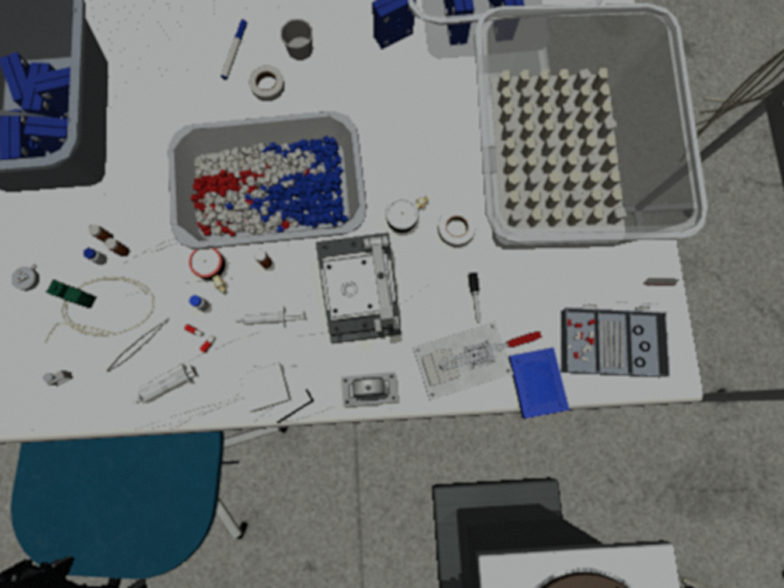

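The scene view shows the gauge at about (300,325)/1.4, the fixture at (400,280)/1.4 with its strap open, and the pin at (490,375)/1.4. In the top view the fixture is at (358,288)/1.4, the gauge at (370,388)/1.4, and the pin at (475,295)/1.4 with its nose toward the robot.

Run:
```python
from h import *
crop('scene0','sc',190,155,370,285,4.4)
crop('top0','tc',220,160,355,295,4.4)
```

```text
(no output)
```

View pics/sc.png

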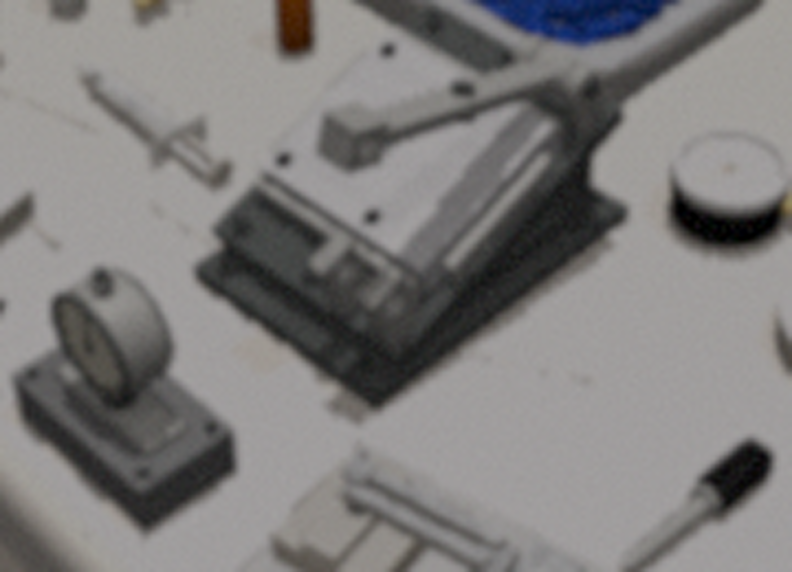

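View pics/tc.png

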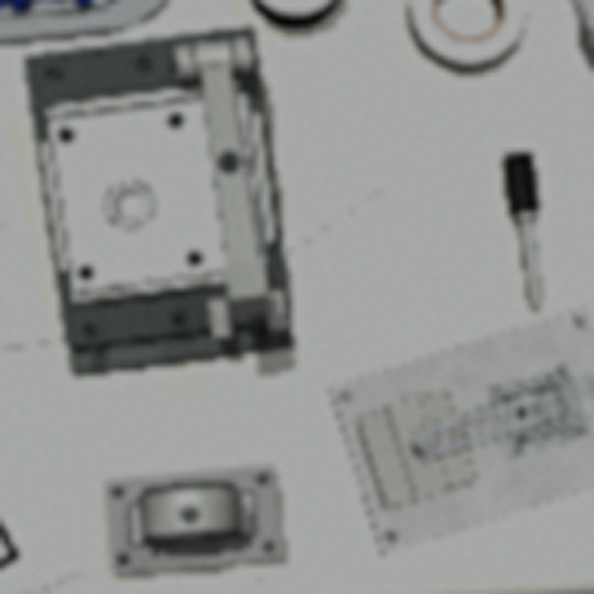

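The scene crop shows three of the insert's holes at (388,48), (283,158) and (372,216), the strap screw at (462,88), the fork at about (360,270), the pin's collar at (707,495), and the gauge's top at (103,280). The top crop shows the same holes at (66,135), (86,272) and (195,258), the screw at (229,160), the recess at (130,205), the pin's collar at (524,213) with its nose at (537,308), and the gauge's stem at (190,515).

Run:
```python
from h import *
np.set_printoptions(precision=4,suppress=True)
S=lambda u,v:('scene0',190+u/4.4,155+v/4.4)
T=lambda u,v:('top0',220+u/4.4,160+v/4.4)
P={}
for n,s,t in [('FL',(388,48),(66,135)),('NL',(283,158),(86,272)),('NR',(372,216),(195,258)),('screw',(462,88),(229,160)),('gaugetop',(103,273),(190,515)),
 ('standNL',(143,470),(121,560)),('standNR',(212,427),(268,545)),('standL',(33,372),(118,492)),('forkL',(325,250),(220,316)),('baseNL',(200,270),(75,370)),('pincol',(707,495),(524,213)),('pinend',(752,450),(520,160))]:
    P[n],e=tri([S(*s),T(*t)]); print(n,P[n],'err',e[0]*2e3)
x=P['FL']-P['NL']; y=P['NL']-P['NR']; print(np.linalg.norm(x),np.linalg.norm(y)); n=np.cross(x,y); n/=np.linalg.norm(n); print('n',n, 'yawy',np.degrees(np.arctan2(-y[0],y[1])),'yawx',np.degrees(np.arctan2(x[1],x[0])))
c,r=ray(*T(130,205)); print('recess',c+r*(n@(P['NL']-c))/(n@r))
for z,p in[(.008,(524,213)),(.008,(537,308)),(.016,(520,155)),(.008,(523,185))]: print('pin',onz(*T(*p),z))
s=arm.snapshot('wrist'); st=arm.state(); c=-s['R'].T@s['t']
print('wristcam in tool',st['tcp_rot'].T@(c-st['position']), st['tcp_rot'].T@s['R'].T, s['intrinsics'])
```

```text
FL [0.6247 0.3749 0.0807] err 1.018871562512161
NL [0.5556 0.3698 0.055 ] err 0.19066933599307087
NR [0.5598 0.3115 0.0551] err 0.3816471299689237
screw [0.5951 0.2906 0.1217] err 0.3904878129616752
gaugetop [0.4239 0.319  0.101 ] err 2.112754289812792
standNL [ 0.4247  0.3548 -0.0552] err 43.78469425637904
standNR [0.4209 0.2737 0.0454] err 31.24625627898612
standL [0.4272 0.3677 0.0084] err 31.123409944160997
forkL [0.5253 0.3005 0.0638] err 2.234594613770552
baseNL [0.511  0.3825 0.0025] err 1.4353550816620317
pincol [0.5838 0.1261 0.0079] err 0.03336395868359919
pinend [0.6128 0.1269 0.0136] err 1.0228122504220991
0.07398365938206353 0.058477626883589505
n [-0.3469 -0.0231  0.9376] yawy 4.163026229081834 yawx 4.253862988109264
recess [0.588  0.3442 0.0664]
pin [0.5838 0.1261 0.008 ]
pin [0.5294 0.1238 0.008 ]
pin [0.6156 0.1267 0.016 ]
pin [0.6    0.1252 0.008 ]
wristcam in tool [ 0.0798 -0.0006 -0.1352] [[-0.0006 -0.9494 -0.314 ]
 [ 1.     -0.0005 -0.0004]
 [ 0.0003 -0.314   0.9494]] [[356.5804   0.     274.8497]
 [  0.     356.5804 209.4291]
 [  0.       0.       1.    ]]
```
Excellent. Yaw ~4.2°, slope 20° confirmed. Gauge top z 0.103 expected (18+85), got .101. good. Gauge at (0.424,0.319). Gauge yaw: stand in top: (121,560)-(268,545) and (118,492)-(262,479): direction angle: right 147, up 15 → right is -y; so y axis direction: from right to left: left 147, down 15 → y axis=( -15→x -, +147) → yaw = +5.8°?? y axis = (-sin yaw, cos yaw): yaw=atan(15/147)=5.8°, similar for second: 13/144=5.2°. Top camera roll? roll small: R[2] has y -0.008. Correct by onz. Will do from wrist cam.

Units first: shifts go in cm and turns go in units of 0.2 rad. So 0.111 m is 11.1, 0.1 m is 10.

```bash
echo '[0.085, 5, 2.8, 0, 0, 0, 0, 0.085, 10, 5.6, 0, 0, 0, 0, 0.085, 15, 8.3, 0, 0, 0, 0, 0.085, 20.3, 11.1, 0, 0, 0, 0]' | python3 drive.py
echo '[0, 5, 2.8, 0, 0, 0, -0.5, 0, 10, 5.6, 0, 0, 0, -1, 0, 15, 8.3, 0, 0, 0, -1.5, 0, 20.3, 11.1, 0, 0, 0, -1.99, 0, 20.3, 11.1, 0, 0, 0, -1.99]' | python3 drive.py
```

Run:
```python
from h import *
np.set_printoptions(precision=4,suppress=True)
print(arm.tip_extent); s=snap('wrist','w1'); st=arm.state(); print(st['position'],st['tcp_rot'],st['width'])
crop('w1','w1b',0,0,560,420,1.42)
for n,X in dict(recess=(.588,.344,.066),pin=(.584,.126,.008),gauge=(.424,.319,.1)).items(): print(n,proj('w1',X))
```

```text
time: 0.65
position: [0.3732, 0.4683, 0.2392]
tcp_rot: [[0.948, -0.319, -0.0], [-0.319, -0.948, -0.0], [-0.0, 0.0, -1.0]]
wrist_force: [0.5, 0.7, -0.6]
width: 0.0848
finger_force: 0.0
time: 1.27
position: [0.5313, 0.2965, 0.2388]
tcp_rot: [[0.998, 0.07, -0.001], [0.07, -0.998, -0.001], [-0.001, 0.001, -1.0]]
wrist_force: [-0.7, 1.1, -0.3]
width: 0.0001
finger_force: 0.0
0.008
[0.5303 0.2979 0.2388] [[ 0.9976  0.0694 -0.0007]
 [ 0.0694 -0.9976 -0.0006]
 [-0.0007  0.0005 -1.    ]] -0.00010502512890624231
recess [224.13   116.9557]
pin [447.8822 132.4796]
gauge [242.5237 310.3388]
```

View pics/w1b.png

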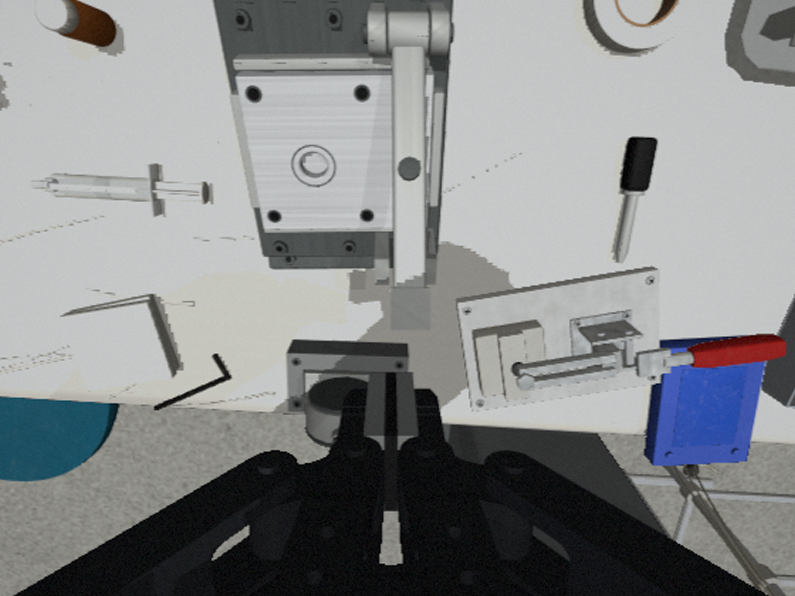

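The wrist view (scaled by 1.42) shows the recess ring at (314,165), the insert's holes at (254,94), (362,93), (367,216) and (274,216), and the hinge barrel's centre at (410,32). The strap's centreline is at column 410, with the eye's end at about (410,309). The pin's collar is at (636,192), its nose at (622,261) and its grip's end at (643,138).

```bash
cat > fx.py <<'E'
from h import *
from scipy.spatial.transform import Rotation as Ro
np.set_printoptions(precision=4,suppress=True)
S=lambda u,v:('scene0',190+u/4.4,155+v/4.4)
T=lambda u,v:('top0',220+u/4.4,160+v/4.4)
W=lambda u,v:('w1',u/1.42,v/1.42)
H=dict(FL=[S(388,48),T(66,135),W(254,94)],NL=[S(283,158),T(86,272),W(274,216)],NR=[S(372,216),T(195,258),W(367,216)],FR=[T(176,121),W(362,93)])
P={k:tri(v) for k,v in H.items()}
def R_(psi): return Ro.from_euler('zy',[psi,-np.radians(20)]).as_matrix()
y=(P['NL'][0]-P['NR'][0]+P['FL'][0]-P['FR'][0]); x=(P['FL'][0]-P['NL'][0]+P['FR'][0]-P['NR'][0])
psi=(np.arctan2(-y[0],y[1])+np.arctan2(x[1],x[0]))/2
F=R_(psi); c0=np.mean([P[k][0] for k in ('FL','NL','NR')],axis=0)
def pl(o,h):
    c,r=ray(*o); n=F[:,2]; return c+r*(n@(c0+n*h-c))/(n@r)
rec=(pl(W(314,165),0)+pl(T(130,205),0))/2
hinge=pl(W(410,32),.007)
if __name__=='__main__':
    for k in P: print(k,P[k][0],np.array(P[k][1])*1e3)
    print('x',np.linalg.norm(x)/2,np.arctan2(x[1],x[0]),np.arcsin(x[2]/np.linalg.norm(x)),'y',np.linalg.norm(y)/2,np.arctan2(-y[0],y[1]),y[2])
    print('psi',psi,'rec',pl(W(314,165),0),pl(T(130,205),0))
    L=lambda p:F.T@(p-rec)
    print('hinge',hinge,L(hinge),'top view',L(pl(T(215,60),.007)))
    print('hinge tri',L(tri([T(215,60),W(410,32)])[0]))
    print('strap near-hinge',L(pl(W(409,60),.012)))
    sc,e=tri([S(462,88),T(229,160),W(409,168)]); print('screw',sc,e,L(sc)-L(hinge))
    d=L(sc)-L(hinge); print('angle',np.arctan2(d[2],-d[0])-np.arcsin(.005/np.hypot(d[0],d[2])),'r',np.hypot(d[0],d[2]))
    print('forkL top',L(tri([S(325,250),T(220,316)])[0])-L(hinge))
    for nm,o in dict(col=(W(636,192),T(524,213)),nose=(W(622,261),T(537,308))).items(): print(nm,[onz(*q,.008) for q in o])
    print('gripend',onz(*W(643,138),.016),onz(*W(636,190),.016))
    print('mouth',hinge+F@[-.134,-.0195,0],'gauge',tri([S(103,273),T(190,515)]))
E
python3 fx.py
```

```text
FL [0.6248 0.3759 0.0806] [1.1414 0.8049 1.6074]
NL [0.5554 0.3707 0.0551] [0.9687 0.9186 1.8159]
NR [0.5596 0.3124 0.055 ] [1.0326 0.8737 1.8203]
FR [0.6288 0.3184 0.0802] [1.183 1.183]
x 0.07401256769923509 0.07980000038712934 0.34901984700709887 y 0.05808046452691027 0.07103366231033922 0.0005761417854941858
psi 0.07541683134873428 rec [0.5885 0.3464 0.0667] [0.588  0.3442 0.0665]
hinge [0.657  0.2966 0.0991] [ 0.0719 -0.0543  0.007 ] top view [ 0.0697 -0.0559  0.007 ]
hinge tri [ 0.069  -0.0551 -0.0088]
strap near-hinge [ 0.0604 -0.0539  0.012 ]
screw [0.595  0.2915 0.1214] [np.float64(0.0004946617074970581), np.float64(0.001002767046960461), np.float64(0.0014712249189726882)] [-0.0509 -0.0013  0.0422]
angle 0.6162257905839138 r 0.06610470501671883
forkL top [-0.1351  0.0141  0.0119]
col [array([0.5813, 0.1254, 0.008 ]), array([0.5838, 0.1261, 0.008 ])]
nose [array([0.5307, 0.1246, 0.008 ]), array([0.5294, 0.1238, 0.008 ])]
gripend [0.6177 0.1325 0.016 ] [0.5833 0.1296 0.016 ]
mouth [0.5328 0.267  0.0539] gauge (array([0.4239, 0.319 , 0.101 ]), [np.float64(0.001056377144906396), np.float64(0.0010563771449063463)])
```

```bash
cat >> h.py <<'E'
from scipy.spatial.transform import Rotation as Ro
def go(pos,rot):
    st=arm.state(); R=st['tcp_rot']; 
    return 'd',np.round(R.T@(np.array(pos)-st['position']),4),'rv',np.round(Ro.from_matrix(R.T@rot).as_rotvec(),4)
E
python3 - <<'E'
from fx import *
Rt=F@np.diag([1,-1,-1])
for z in(.108,.013): print(go(hinge+F@[-.090,0,z],Rt),hinge+F@[-.090,0,z])
E
```

```text
('d', array([0.0049, 0.0085, 0.0689]), 'rv', array([-0.0247,  0.3489, -0.0058])) [0.5358 0.2898 0.1699]
('d', array([0.0374, 0.0107, 0.1581]), 'rv', array([-0.0247,  0.3489, -0.0058])) [0.5683 0.2898 0.0806]
```

```bash
sed -i "s/'zy'/'ZY'/" fx.py; python3 fx.py | sed -n '6,$p'
python3 - <<'E'
from fx import *
print(F)
Rt=F@np.diag([1,-1,-1])
for z in(.108,.013): print(go(hinge+F@[-.090,0,z],Rt),hinge+F@[-.090,0,z])
E
```

```text
psi 0.07541683134873428 rec [0.5885 0.3465 0.0665] [0.588  0.3442 0.0663]
hinge [0.6573 0.2965 0.0976] [ 0.0719 -0.0539  0.007 ] top view [ 0.0699 -0.0554  0.007 ]
hinge tri [ 0.0693 -0.055  -0.0073]
strap near-hinge [ 0.0603 -0.0534  0.012 ]
screw [0.595  0.2915 0.1214] [np.float64(0.0004946617074970581), np.float64(0.001002767046960461), np.float64(0.0014712249189726882)] [-0.0506 -0.0004  0.0438]
angle 0.6387271636711083 r 0.06688522499123892
forkL top [-0.1349  0.0139  0.0132]
col [array([0.5813, 0.1254, 0.008 ]), array([0.5838, 0.1261, 0.008 ])]
nose [array([0.5307, 0.1246, 0.008 ]), array([0.5294, 0.1238, 0.008 ])]
gripend [0.6177 0.1325 0.016 ] [0.5833 0.1296 0.016 ]
mouth [0.5332 0.2676 0.0517] gauge (array([0.4239, 0.319 , 0.101 ]), [np.float64(0.001056377144906396), np.float64(0.0010563771449063463)])
[[ 0.937  -0.0753 -0.341 ]
 [ 0.0708  0.9972 -0.0258]
 [ 0.342   0.      0.9397]]
('d', array([0.0051, 0.0109, 0.0705]), 'rv', array([ 0.0016,  0.3498, -0.0058])) [0.5361 0.2874 0.1683]
('d', array([0.0377, 0.0106, 0.1598]), 'rv', array([ 0.0016,  0.3498, -0.0058])) [0.5685 0.2898 0.079 ]
```

Converted, 0.07 m is 7, 0.035 m is 3.5, 0.35 rad is 1.75.

```bash
echo '[0, 0.2, 0.5, 3.5, 0, 0.875, -0.015, 0, 0.5, 1.1, 7, 0, 1.75, -0.03, 0, 0.5, 1.1, 7, 0, 1.75, -0.03]' | python3 drive.py
echo '[0, 0, 0, 3, 0, 0, 0, 0, 0, 0, 5, 0, 0, 0, 0, 0, 0, 7, 0, 0, 0, 0, 0, 0, 8.5, 0, 0, 0]' | python3 drive.py
echo '[0, 0, 0, 0.4, 0, 0, 0, 0, 0, 0, 0.8, 0, 0, 0]' | python3 drive.py
echo '[0, 0, 0, 0.1, 0, 0, 0, 0, 0, 0, 0.2, 0, 0, 0]' | python3 drive.py
python3 - <<'E'
from fx import *
print(F.T@(arm.state()['position']-hinge))
E
```

```text
time: 1.7
position: [0.5303, 0.2865, 0.1649]
tcp_rot: [[0.937, 0.082, 0.339], [0.079, -0.997, 0.023], [0.339, 0.005, -0.941]]
wrist_force: [1.2, -0.3, 0.8]
width: 0.0001
finger_force: 0.0
time: 2.2
position: [0.5633, 0.2926, 0.0887]
tcp_rot: [[0.937, 0.08, 0.341], [0.076, -0.997, 0.027], [0.342, 0.001, -0.94]]
wrist_force: [-1.0, -0.4, 1.3]
width: 0.0003
finger_force: 0.7
time: 2.45
position: [0.5667, 0.2922, 0.0822]
tcp_rot: [[0.936, 0.08, 0.342], [0.075, -0.997, 0.027], [0.343, 0.001, -0.939]]
wrist_force: [-0.7, 0.2, 1.1]
width: -0.0
finger_force: 0.6
time: 2.7
position: [0.5677, 0.2919, 0.0806]
tcp_rot: [[0.936, 0.079, 0.343], [0.074, -0.997, 0.027], [0.344, 0.0, -0.939]]
wrist_force: [-1.8, -0.3, 1.1]
width: 0.0
finger_force: 0.6
[-0.0901  0.0022  0.0147]
```

```bash
for i in 1 2; do echo '[0, 0, 0, 0.1, 0, 0, 0, 0, 0, 0, 0.15, 0, 0, 0]' | python3 drive.py | egrep 'position|force: \['; done
```

```text
position: [0.5681, 0.292, 0.0796]
wrist_force: [-11.6, -1.6, 13.3]
position: [0.5683, 0.292, 0.0794]
wrist_force: [-23.3, -4.5, 28.4]
```

```bash
echo '[0, 0, 0, 0.1, 0, 0, 0, 0, 0, 0, 0.15, 0, 0, 0]' | python3 drive.py | egrep 'position|force: \['
```

```text
position: [0.5684, 0.292, 0.0792]
wrist_force: [-38.7, -7.3, 44.4]
```

```bash
echo '[0, 0, 0, -0.4, 0, 0, 0, 0, 0, 0, -4, 0, 0, 0, 0.045, 0, 0, -10, 0, 0, 0, 0.045, 0, 0, -10, 0, 0, 0]' | python3 drive.py | egrep 'time|position|force: \['
python3 - <<'E'
from fx import *
a=.04; Rg=np.array([[np.cos(a),np.sin(a),0],[np.sin(a),-np.cos(a),0],[0,0,-1]])
print(arm.state()['qpos'],go([.603,.127,.13],Rg))
E
```

```text
time: 3.95
position: [0.5354, 0.292, 0.1749]
wrist_force: [0.5, 0.6, 0.0]
[ 0.9447  0.1387 -0.6868  0.5097 -0.5644  0.2966] ('d', array([0.0354, 0.1702, 0.06  ]), 'rv', array([-0.0129, -0.3551,  0.0393]))
```

```bash
echo '[0.045, 0.5, 5, 0, -0.015, -0.45, 0.05, 0.045, 1.5, 10, 1, -0.03, -0.9, 0.1, 0.045, 2.5, 14, 3, -0.045, -1.35, 0.15, 0.045, 3.5, 17, 6, -0.065, -1.775, 0.195, 0.045, 3.5, 17, 6, -0.065, -1.775, 0.195]' | python3 drive.py | egrep 'time|position|force: \['
python3 - <<'E'
from fx import *
s=snap('wrist','w2'); st=arm.state(); print(st['position'],st['tcp_rot'],st['width'],st['qpos'])
for n,X in dict(mouth=hinge+F@[-.134,-.0195,0],col=(.583,.126,.008),nose=(.53,.124,.008),gauge=(.424,.319,.1)).items(): print(n,proj('w2',X),proj('w2',X)*1.42)
crop('w2','w2b',0,0,560,420,1.42)
E
```

```text
time: 4.58
position: [0.6026, 0.1208, 0.1218]
wrist_force: [-1.1, -0.3, -0.6]
[0.6021 0.1218 0.1231] [[ 0.9994  0.0348 -0.0079]
 [ 0.0348 -0.9994 -0.0093]
 [-0.0082  0.0091 -0.9999]] 0.04474490766813747 [ 0.5198  0.3613 -0.2709  0.0052 -0.95    1.0828]
mouth [ 53.6259 317.2215] [ 76.1488 450.4545]
col [267.0411 229.5886] [379.1984 326.0157]
nose [267.8353 291.217 ] [380.3261 413.5282]
gauge [-42.5603 506.0931] [-60.4357 718.6523]
```

View pics/w2b.png

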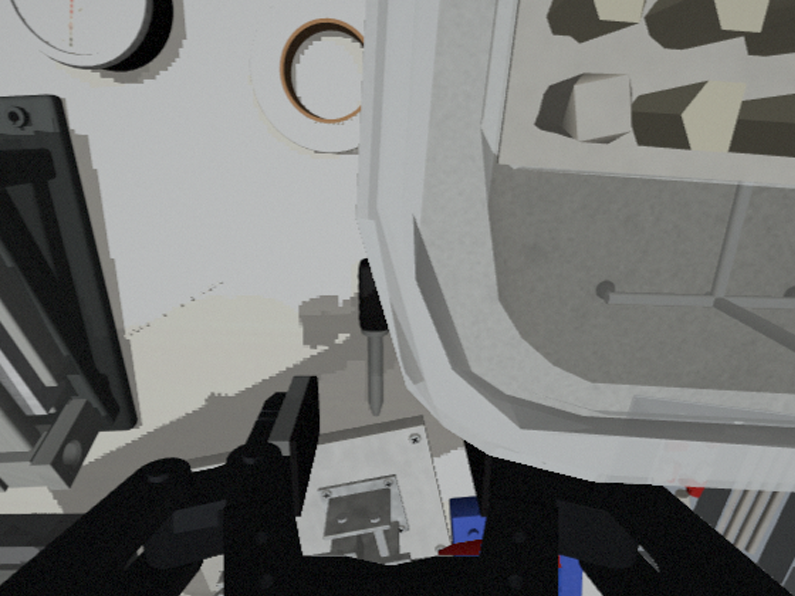

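The wrist view shows the pin at (375,330)/1.42, with its nose at (376,413), and the fork mouth at (72,450), close to the predicted (76,450). The clear bin's rim is close on the right, so I'll locate it.

Run:
```python
from fx import *
print(tri([('scene0',550/1.4,275/1.4),('top0',490/1.4,235/1.4)]))
# bottom-left bin corner & rim left edge far
print(tri([('scene0',548/1.4,262/1.4),('top0',484/1.4,215/1.4)]))
for z in(.0,.1,.13,.15,.18): print(z,[onz('top0',u/1.4,v/1.4,z) for u,v in((484,215),(495,240))],[onz('w2',u/1.42,v/1.42,z) for u,v in ((360,220),(415,385),(490,450))])
for n,(t,w) in dict(col=((524,213),(375,331)),nose=((537,308),(376,413))).items(): print(n,onz('w2',w[0]/1.42,w[1]/1.42,.008))
print('mouth hole',onz('w2',72/1.42,451/1.42,hinge[2]-.134*.342))
```

```text
(array([0.6474, 0.1151, 0.1484]), [np.float64(0.006751518294531583), np.float64(0.006751518294531703)])
(array([0.6723, 0.1275, 0.1504]), [np.float64(0.0018597816677645687), np.float64(0.0018597816677643775)])
0.0 [array([0.7288, 0.0944, 0.    ]), array([0.6797, 0.0789, 0.    ])] [array([0.6375, 0.1373, 0.    ]), array([0.5442, 0.1047, 0.    ]), array([0.5018, 0.0578, 0.    ])]
0.1 [array([0.6923, 0.1156, 0.1   ]), array([0.6485, 0.1018, 0.1   ])] [array([0.6557, 0.1328, 0.1   ]), array([0.5988, 0.1129, 0.1   ]), array([0.5729, 0.0843, 0.1   ])]
0.13 [array([0.6813, 0.1219, 0.13  ]), array([0.6391, 0.1086, 0.13  ])] [array([0.6611, 0.1314, 0.13  ]), array([0.6151, 0.1154, 0.13  ]), array([0.5943, 0.0922, 0.13  ])]
0.15 [array([0.674 , 0.1262, 0.15  ]), array([0.6328, 0.1132, 0.15  ])] [array([0.6647, 0.1305, 0.15  ]), array([0.6261, 0.117 , 0.15  ]), array([0.6085, 0.0975, 0.15  ])]
0.18 [array([0.6631, 0.1325, 0.18  ]), array([0.6235, 0.12  , 0.18  ])] [array([0.6702, 0.1291, 0.18  ]), array([0.6424, 0.1195, 0.18  ]), array([0.6298, 0.1055, 0.18  ])]
col [0.5801 0.1282 0.008 ]
nose [0.5303 0.1264 0.008 ]
mouth hole [0.5328 0.2696 0.0517]
```

```bash
cat >> h.py <<'E'
def tooldown(yaw,lean):  # tool x at yaw, z leaned toward +x by lean
    return Ro.from_euler('ZY',[yaw,-lean]).as_matrix()@np.diag([1,-1,-1])
E
python3 - <<'E'
from h import *
R=tooldown(.037,np.radians(30)); t=np.array([.599,.128,.015])
print(R); print(go(t-.1*R[:,2],R));
E
```

```text
[[ 0.86543268  0.03699156  0.49965779]
 [ 0.03203563 -0.99931558  0.01849578]
 [ 0.5         0.         -0.8660254 ]]
('d', array([-0.0527, -0.0064,  0.0219]), 'rv', array([9.400e-03, 5.318e-01, 2.000e-04]))
```

Converted, -0.053 m is -5.3, -0.05 m is -5, 0.532 rad is 2.66.

```bash
echo '[0.045, -4, -0.4, 0, 0, 0.5, 0, 0.045, -5, -0.6, 1, 0.015, 1.25, 0, 0.045, -5.3, -0.6, 2.2, 0.035, 2, 0, 0.045, -5.3, -0.6, 2.2, 0.045, 2.66, 0, 0.045, -5.3, -0.6, 2.2, 0.045, 2.66, 0]' | python3 drive.py | egrep 'time|position|force: \['
python3 - <<'E'
from h import *
R=tooldown(.037,np.radians(30)); t=np.array([.599,.128,.015])
print(go(t,R)); s=snap('wrist','w3')
for n,X in dict(col=(.5815,.127,.008),nose=(.53,.125,.008)).items(): print(n,proj('w3',X)*1.42)
print(proj('w3',t)*1.42)
crop('w3','w3b',0,0,560,420,1.42)
E
```

```text
time: 5.25
position: [0.6108, 0.1081, 0.154]
wrist_force: [2.8, -0.5, 2.6]
('d', array([-0.0724, -0.0262,  0.118 ]), 'rv', array([ 0.0537,  0.0586, -0.005 ]))
col [347.66958016 442.35592156]
nose [349.50914086 536.46456258]
[346.01162113 412.39757081]
```

View pics/w3b.png

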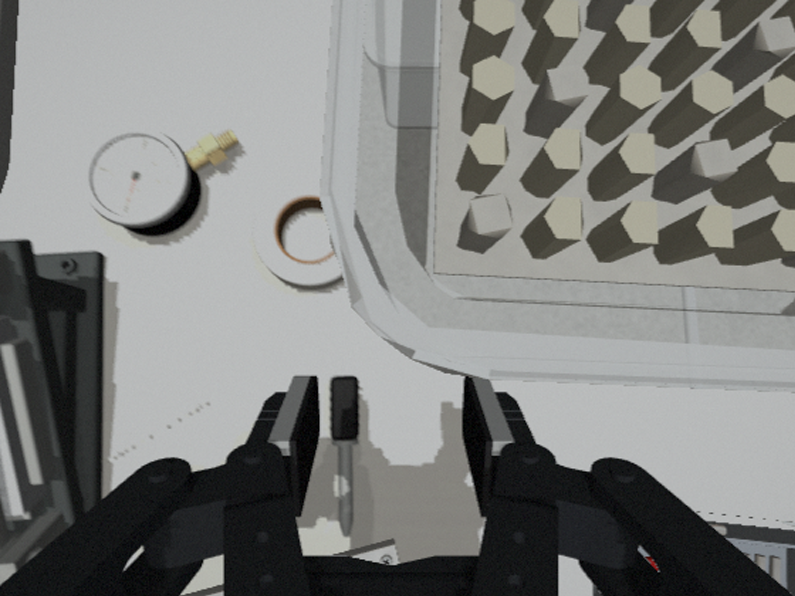

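The view shows the pin between the open fingers (collar at (345,440), nose at (347,530)) and the bin's rim on the right. The pose isn't reached yet, so I'll check it.

```bash
echo '[0.045, 0, 0, 0, 0, 0, 0, 0.045, 0, 0, 0, 0, 0, 0]' | python3 drive.py | egrep 'time|position|force: \['
python3 - <<'E'
from h import *
R=tooldown(.037,np.radians(30)); t=np.array([.599,.128,.015])
st=arm.state();print(st['qpos'],st['joint_vel']);print(go(t-.1*R[:,2],R))
E
```

```text
time: 5.55
position: [0.6117, 0.1058, 0.153]
wrist_force: [-0.5, 0.1, -0.3]
[ 0.44357392  0.12705265 -0.92206954  1.1179592  -0.25556245  0.08352998] [ 0.0043132   0.01083883  0.00701783  0.01338488  0.00361961 -0.0102564 ]
('d', array([-0.0785, -0.0228,  0.0172]), 'rv', array([ 0.0564,  0.0617, -0.0086]))
```

Run:
```python
from h import *
R=tooldown(.037,np.radians(15)); t=np.array([.550,.1275,.014])
print(go(t-.1*R[:,2],R))
```

```text
('d', array([-0.0968, -0.0229, -0.002 ]), 'rv', array([ 0.0548, -0.2   , -0.0159]))
```

Units first: shifts go in cm and turns go in units of 0.2 rad. So -0.097 m is -9.7, -0.08 m is -8, -0.2 rad is -1.

```bash
echo '[0.045, -4.5, -1, -0.1, 0.1, -0.35, 0, 0.045, -8, -2, -0.2, 0.2, -0.7, -0.05, 0.045, -9.7, -2.3, -0.2, 0.275, -1, -0.08, 0.045, -9.7, -2.3, -0.2, 0.275, -1, -0.08, 0.045, -9.7, -2.3, -0.2, 0.275, -1, -0.08]' | python3 drive.py | egrep 'time|position|force: \['
python3 - <<'E'
from h import *
R=tooldown(.037,np.radians(15)); t=np.array([.550,.1275,.014])
print(arm.state()['qpos'],go(t,R))
E
```

```text
time: 6.18
position: [0.5247, 0.127, 0.1104]
wrist_force: [0.3, 0.1, -0.3]
[ 0.69137964  0.13170961 -0.80529679  0.37370642 -0.4510429   0.59624782] ('d', array([-0.0007,  0.0004,  0.0996]), 'rv', array([ 0.0009, -0.0015,  0.0023]))
```

Converted, 0.0995 m is 9.95, 0.09 m is 9.

```bash
echo '[0.045, 0, 0, 4, 0, 0, 0, 0.045, 0, 0, 7, 0, 0, 0, 0.045, 0, 0, 9, 0, 0, 0, 0.045, 0, 0, 9.95, 0, 0, 0]' | python3 drive.py | egrep 'time|position|force: \['
echo '[0.0, 0, 0, 0, 0, 0, 0, 0, 0, 0, 0, 0, 0, 0, 0, 0, 0, 0, 0, 0, 0, 0, 0, 0, 0, 0, 0, 0]' | python3 drive.py 40 | egrep 'time|position|force|width'
python3 - <<'E'
from h import *
np.set_printoptions(precision=4,suppress=True)
R=tooldown(.037,np.radians(15)); t=np.array([.550,.1275,.014]);st=arm.state()
print(st['tcp_rot'],st['qpos'],go(t,R))
E
```

```text
time: 6.68
position: [0.555, 0.1274, 0.0232]
wrist_force: [2.2, -0.5, 1.5]
time: 7.18
position: [0.5564, 0.1276, 0.025]
wrist_force: [-0.4, -0.5, -0.1]
width: -0.0003
finger_force: 0.0
[[ 0.9651  0.0376  0.2593]
 [ 0.0376 -0.9993  0.005 ]
 [ 0.2593  0.005  -0.9658]] [ 0.3703  0.2922 -1.0074  1.3078 -0.0925 -0.0569] ('d', array([-0.0091, -0.0002,  0.009 ]), 'rv', array([ 0.0046, -0.0005,  0.0019]))
```

```bash
echo '[0.045, -1, 0, -4, 0, 0, 0, 0.045, -1, 0, -9, 0, -0.45, 0, 0.045, -1, 0, -14, 0, -0.9, 0, 0.045, -1, 0, -17, 0, -1.3, 0, 0.045, -1, 0, -17, 0, -1.3, 0]' | python3 drive.py | egrep 'time|position|force: \['
for i in 1 2 3 4; do echo '[0.045, 0, 0, 0, 0, 0, 0.8, 0.045, 0, 0, 0, 0, 0, 1.6, 0.045, 0, 0, 0, 0, 0, 2.4, 0.045, 0, 0, 0, 0, 0, 3.2, 0.045, 0, 0, 0, 0, 0, 3.9]' | python3 drive.py | egrep 'time|position|force: \[' ;done
python3 - <<'E'
from h import *
np.set_printoptions(precision=4,suppress=True)
R=tooldown(.037+np.pi,0); t=np.array([.552,.1275,.10]);st=arm.state()
print(st['tcp_rot'],st['qpos'],go(t,R))
E
```

```text
time: 7.8
position: [0.5187, 0.1165, 0.1709]
wrist_force: [1.3, -2.1, -1.1]
time: 8.43
position: [0.5205, 0.1145, 0.1701]
wrist_force: [-0.2, 0.2, 0.0]
time: 9.05
position: [0.5205, 0.1145, 0.1701]
wrist_force: [0.4, -0.1, 0.4]
time: 9.68
position: [0.5205, 0.1145, 0.1701]
wrist_force: [-0.4, 0.3, 0.3]
time: 10.3
position: [0.5205, 0.1145, 0.1701]
wrist_force: [-0.9, 0.6, -0.2]
[[-0.9985 -0.0548  0.0011]
 [-0.0548  0.9985 -0.0042]
 [-0.0008 -0.0043 -1.    ]] [ 0.5877  0.1837 -0.4003  0.0049 -0.9882 -2.1064] ('d', array([-0.0321,  0.0116,  0.0701]), 'rv', array([-0.0043,  0.0009,  0.0178]))
```

Converted, 0.16 m is 16, 0.13 m is 13, 0.001 rad is 0.005.

```bash
echo '[0.045, -3.2, 1.2, 3, -0.02, 0.005, 0.09, 0.045, -3.2, 1.2, 8, -0.02, 0.005, 0.09, 0.045, -3.2, 1.2, 13, -0.02, 0.005, 0.09, 0.045, -3.2, 1.2, 16, -0.02, 0.005, 0.09, 0.045, -3.2, 1.2, 16, -0.02, 0.005, 0.09]' | python3 drive.py | egrep 'time|position|force: \['
echo '[0.0, 0, 0, 0, 0, 0, 0, 0, 0, 0, 0, 0, 0, 0, 0, 0, 0, 0, 0, 0, 0, 0, 0, 0, 0, 0, 0, 0]' | python3 drive.py 40 | egrep 'time|position|force|width'
python3 - <<'E'
from h import *
R=tooldown(.037+np.pi,0); t=np.array([.552,.1275,.10]);st=arm.state()
print(st['tcp_rot'],st['qpos'],go(t,R))
E
```

```text
time: 10.92
position: [0.5516, 0.127, 0.0085]
wrist_force: [-0.9, -0.1, 0.8]
time: 11.42
position: [0.5529, 0.1267, 0.0107]
wrist_force: [-1.2, 1.8, 1.0]
width: 0.0062
finger_force: 40.0
[[-9.99171107e-01 -4.06889517e-02  1.22811475e-03]
 [-4.06900439e-02  9.99171432e-01 -8.77880261e-04]
 [-1.19137714e-03 -9.27124636e-04 -9.99998861e-01]] [ 0.57122914  0.43325438 -0.4877622   0.00231985 -0.64922254 -2.1031722 ] ('d', array([ 0.0007,  0.0007, -0.0893]), 'rv', array([-0.0009,  0.0012,  0.0037]))
```

Converted, 0.018 m is 1.8, -0.012 m is -1.2.

```bash
echo '[0, 0, 0, -1.5, 0, 0, 0, 0, 0.9, 3, -1.5, 0, 0, 0, 0, 1.8, 5.5, -1.2, 0, 0, 0, 0, 1.8, 5.5, -0.3, 0, 0, 0, 0, 1.8, 5.5, 0, 0, 0, 0]' | python3 drive.py | egrep 'time|position|force|width'
echo '[0.045, 1.8, 0, 0, 0, 0, 0, 0.045, 0, 0, 0, 0, 0, 0, 0.045, 0, 0, -4, 0, 0, 0, 0.045, 0, 0, -10, 0, 0, 0, 0.045, 0, 0, -15, 0, 0, 0]' | python3 drive.py | egrep 'time|position|force|width'
```

```text
time: 12.05
position: [0.5322, 0.1804, 0.0101]
wrist_force: [-4.3, 1.2, 7.3]
width: 0.0055
finger_force: 40.5
time: 12.68
position: [0.5328, 0.18, 0.1624]
wrist_force: [0.7, -0.3, -0.5]
width: 0.0446
finger_force: 0.0
```

I typed a stray 18 mm shift while releasing, so I'll look at where the pin ended up.

Run:
```python
from h import *
s=snap('wrist','w4'); crop('w4','w4b',0,0,560,420,1.42)
for n,X in dict(col=(.5615,.182,.008),nose=(.511,.18,.008)).items(): print(n,proj('w4',X)*1.42)
```

```text
col [390.60562583 319.03141108]
nose [390.57157279 237.48788479]
```

View pics/w4b.png

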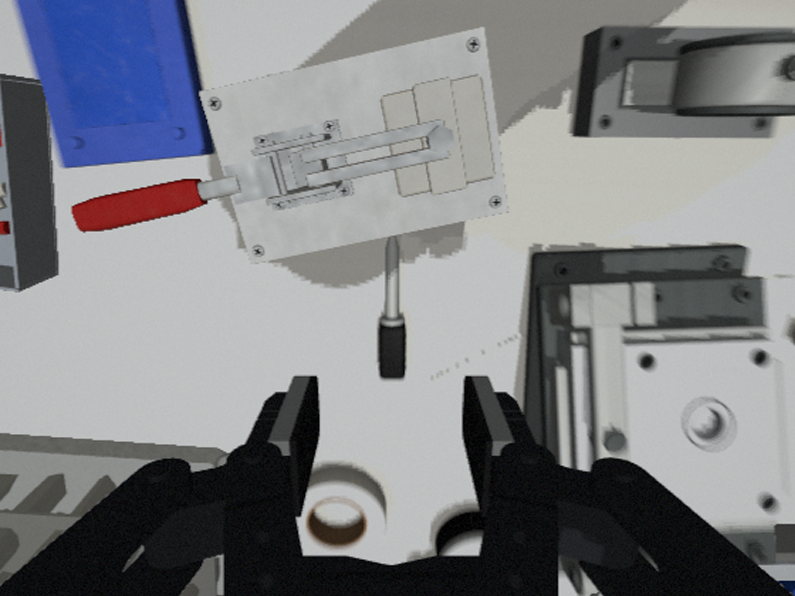

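The pin lies where predicted, with its collar at (391,318), nose at (392,240) and grip end at (392,378). The strap's eye is seated in the fork at about (650,305).

```bash
for i in 1 2 3 4; do echo '[0.045, 0, 0, 0, 0, 0, -0.8, 0.045, 0, 0, 0, 0, 0, -1.6, 0.045, 0, 0, 0, 0, 0, -2.4, 0.045, 0, 0, 0, 0, 0, -3.2, 0.045, 0, 0, 0, 0, 0, -3.925]' | python3 drive.py | egrep 'time|position' ;done
python3 - <<'E'
from h import *
np.set_printoptions(precision=4,suppress=True)
for u,v in((391,318),(392,240)): print(onz('w4',u/1.42,v/1.42,.008))
R=tooldown(.037,0); t=np.array([.5825,.182,.010]);st=arm.state()
print(st['qpos'],go(t,R))
E
```

```text
time: 13.35
position: [0.5325, 0.18, 0.16]
time: 13.98
position: [0.5325, 0.1799, 0.1599]
time: 14.6
position: [0.5325, 0.18, 0.16]
time: 15.22
position: [0.5325, 0.1799, 0.16]
[0.5608 0.1822 0.008 ]
[0.5124 0.1809 0.008 ]
[ 0.6751  0.2404 -0.3501  0.0018 -0.9813  0.9376] ('d', array([ 0.05  , -0.0002,  0.15  ]), 'rv', array([ 0.0018, -0.0001,  0.0059]))
```

```bash
echo '[0.045, 3, 0, 2, 0, 0, 0, 0.045, 5, 0, 6, 0, 0, 0, 0.045, 5, 0, 11, 0, 0, 0, 0.045, 5, 0, 14, 0, 0, 0, 0.045, 5, 0, 15, 0, 0, 0]' | python3 drive.py | egrep 'time|position|force: \['
echo '[0.0, 0, 0, 0, 0, 0, 0, 0, 0, 0, 0, 0, 0, 0, 0, 0, 0, 0, 0, 0, 0, 0, 0, 0, 0, 0, 0, 0]' | python3 drive.py 60 | egrep 'time|position|force|width'
python3 - <<'E'
from fx import *
st=arm.state(); print(st['tcp_rot'])
E
```

```text
time: 15.85
position: [0.5815, 0.181, 0.0079]
wrist_force: [-0.4, 0.1, 0.0]
time: 16.35
position: [0.5833, 0.1831, 0.0115]
wrist_force: [-0.1, -1.2, 5.9]
width: 0.0146
finger_force: 63.1
[[ 0.9992  0.0395  0.0026]
 [ 0.0395 -0.9992 -0.0004]
 [ 0.0026  0.0005 -1.    ]]
```

```bash
echo '[0, 0, 0, -3, 0, 0, 0, 0, 0, 0, -8, 0, 0, 0, 0, 0, 0, -13, 0, 0, 0.75, 0, -3, 0, -13, 0, 0, 1.5, 0, -5, 0, -13, 0, 0, 2.25]' | python3 drive.py | egrep 'time|position|force|width'
echo '[0, 0, 0, 0, 0, 0, 0.9, 0, 0, 0, 0, 0, 0, 1.8, 0, 0, 0, 0, 0, 0, 2.7, 0, 0, 0, 0, 0, 0, 3.6, 0, 0, 0, 0, 0, 0, 4.5]' | python3 drive.py | egrep 'time|position|force|width'
python3 - <<'E'
from fx import *
R=tooldown(psi-np.pi/2,0); M=hinge+F@[-.134,-.0195,0]; st=arm.state()
t=M-F[:,1]*(.075+.0223)+[0,0,.0035]; print(st['qpos'],st['tcp_rot']); print(t,go(t,R))
E
```

```text
time: 16.98
position: [0.5315, 0.1809, 0.141]
wrist_force: [0.1, 0.0, -1.3]
width: 0.014
finger_force: 62.3
time: 17.6
position: [0.5322, 0.1809, 0.1403]
wrist_force: [0.2, -0.4, -1.5]
width: 0.0143
finger_force: 62.4
[ 0.6768  0.2601 -0.3743  0.0015 -0.9366 -0.4238] [[ 0.2512 -0.9679  0.0005]
 [-0.9679 -0.2512 -0.0012]
 [ 0.0013 -0.0002 -1.    ]]
[0.5405 0.1706 0.0552] ('d', array([ 0.012 , -0.0055,  0.0851]), 'rv', array([-0.0003, -0.0013,  0.1785]))
```

Converted, 0.085 m is 8.5, 0.06 m is 6, 0.09 rad is 0.45.

```bash
echo '[0, 0.6, -0.3, 3, 0, 0, 0.45, 0, 1.2, -0.55, 6, 0, -0.005, 0.89, 0, 1.2, -0.55, 8.5, 0, -0.005, 0.89, 0, 1.2, -0.55, 8.5, 0, -0.005, 0.89, 0, 1.2, -0.55, 8.5, 0, -0.005, 0.89]' | python3 drive.py | egrep 'time|position|force|width'
python3 - <<'E'
from fx import *
M=hinge+F@[-.134,-.0195,0]; st=arm.state(); print(st['position'],st['tcp_rot'])
s=snap('wrist','w5'); c=st['position']+st['tcp_rot']@[-.0223,0,.0035]; n=c-st['tcp_rot'][:,0]*.05
print('mouth',proj('w5',M),'col',proj('w5',c),'nose',proj('w5',n)); snap('scene','s5')
print('scene mouth',proj('s5',M),'col',proj('s5',c),'nose',proj('s5',n))
crop('w5','w5b',180,20,380,170,4)
E
```

```text
time: 18.23
position: [0.5413, 0.1709, 0.0561]
wrist_force: [-0.4, 0.0, -0.1]
width: 0.0141
finger_force: 62.4
[0.5413 0.1709 0.0561] [[ 0.0823 -0.9966  0.0013]
 [-0.9966 -0.0823 -0.0001]
 [ 0.0002 -0.0012 -1.    ]]
mouth [274.4918 444.153 ] col [273.9838 325.1815] nose [274.127  409.2968]
scene mouth [278.9388 223.2374] col [308.6615 242.7279] nose [288.4932 229.2372]
```

View pics/w5b.png

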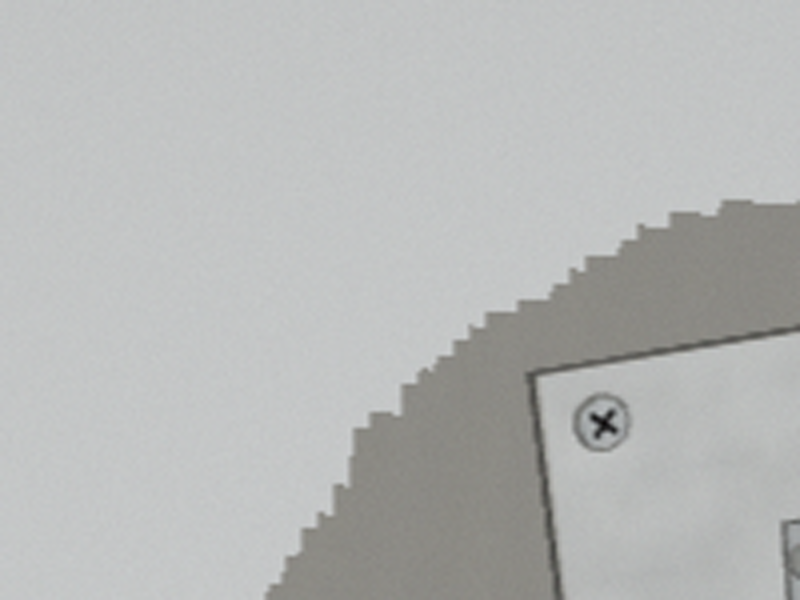

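The wrist crop shows only bench and the clamp plate, since the mouth is hidden below the frame. I'll put the last view to use as a montage of four crops.

Run:
```python
from fx import *
M=hinge+F@[-.134,-.0195,0]; st=arm.state()
snap('top','t5'); c=st['position']+st['tcp_rot']@[-.0223,0,.0035]; n=c-st['tcp_rot'][:,0]*.05
print('top mouth',proj('t5',M),proj('t5',c),proj('t5',n), 'w2 mouth',proj('w2',M))
def cr(f,u0,v0,w,h): return cv2.resize(cv2.imread(f'pics/{f}.png')[v0:v0+h,u0:u0+w],(400,300),interpolation=cv2.INTER_CUBIC)
a=[cr('s5',255,195,80,60),cr('t5',250,210,80,60),cr('w2',0,270,80,60),cr('w4',400,0,160,120)]
cv2.imwrite('pics/m.png',np.vstack([np.hstack(a[:2]),np.hstack(a[2:])]))
```

```text
top mouth [283.725  228.9218] [315.2154 224.2671] [294.0892 227.2178] w2 mouth [ 53.6259 317.2215]
```

View pics/m.png

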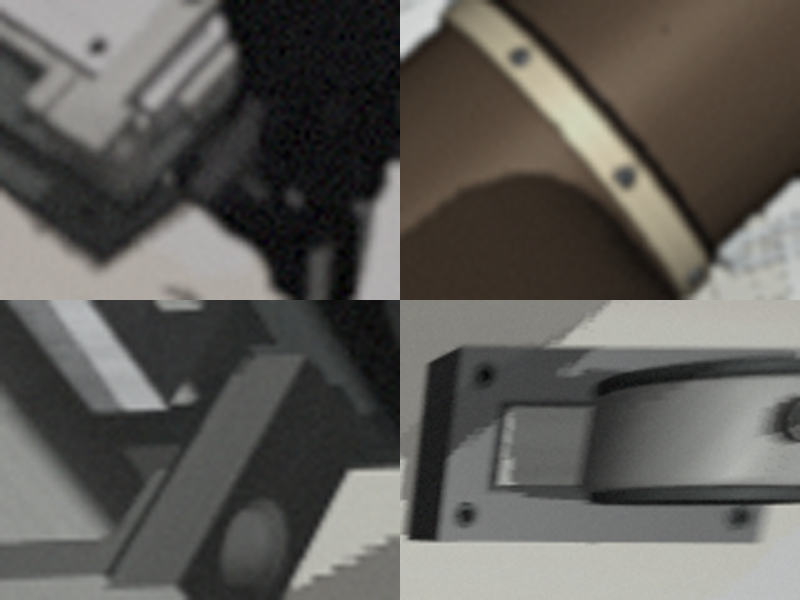

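The montage shows the fork mouth's hole in w2 at (253,245)/5+(0,270) = (50.6,319). The stand in w4 (2.5x, origin (400,0)) has screws at (485,75), (466,215) and (739,217), each relative to that panel with its left edge at 400. The top view is blocked by the arm.

Run:
```python
from fx import *
M=hinge+F@[-.134,-.0195,0]
o=('w2',50.6,318.9)
for h in (.0055,.007,.0085):
    p=pl(o,h); print(h,p,'rel hinge',F.T@(p-hinge))
c,r=ray(*o); print('ray dist to M',F.T@((np.eye(3)-np.outer(r,r))@(c-M)), 'ray in F',F.T@r)
# ray at y-plane of mouth
for y in (-.0195,-.0215,-.0175):
    q=F.T@(c-hinge); d=F.T@r; k=(y-q[1])/d[1]; print(y,q+k*d)
# holes consistency of wrist-only estimate: refine rec & hinge
print('w4 hole FL/NL etc', [F.T@(pl(('w4',u/1.42,v/1.42),0)-rec) for u,v in((709,424),(647,362),(759,358),(768,503))])
print('w1', [F.T@(pl(W(u,v),0)-rec) for u,v in((314,165),(274,216),(367,216),(254,94))])
print('w1 TCP',arm.state()['position'])
# gauge/stand
for n,(u,v) in dict(a=(85,75),b=(66,215),c=(339,217),stem=(392,117)).items():
    print(n,onz('w4',400+u/2.5,v/2.5,.026 if n!='stem' else .103))
```

```text
0.0055 [0.5298 0.2718 0.049 ] rel hinge [-0.1378 -0.0151 -0.0015]
0.007 [0.5314 0.2703 0.0511] rel hinge [-0.1357 -0.0167 -0.    ]
0.0085 [0.5329 0.2687 0.0533] rel hinge [-0.1336 -0.0183  0.0015]
ray dist to M [0.0001 0.0014 0.0013] ray in F [-0.6911  0.5299 -0.4916]
-0.0195 [-0.1321 -0.0195  0.0026]
-0.0215 [-0.1295 -0.0215  0.0044]
-0.0175 [-0.1347 -0.0175  0.0007]
w4 hole FL/NL etc [array([ 0.0031,  0.0039, -0.    ]), array([-0.0301, -0.0266, -0.    ]), array([-0.0303,  0.0316, -0.    ]), array([ 0.0447,  0.0322, -0.    ])]
w1 [array([ 0.0003,  0.0011, -0.    ]), array([-0.0334,  0.0297, -0.    ]), array([-0.0338, -0.0289, -0.    ]), array([ 0.041 ,  0.0294, -0.    ])]
w1 TCP [0.5415 0.1711 0.0564]
a [0.4074 0.2853 0.026 ]
b [0.4438 0.2864 0.026 ]
c [0.4413 0.365  0.026 ]
stem [0.4251 0.3174 0.103 ]
```

```bash
cat >> fx.py <<'E'
hinge=hinge+F@[.0017,.0012,0]; rec2=rec+F@[.002,.0023,0]
M2=hinge+F@[-.1345,-.0195,0]
Rp=tooldown(psi-np.pi/2,0)
def col(): 
    st=arm.state(); return F.T@(st['position']+st['tcp_rot']@[-.0223,0,.0035]-M2)
def pinmove(y): 
    return go(M2+F@[0,y,0]-Rp@[-.0223,0,.0035],Rp)
E
python3 -c "
from fx import *
print(M2,rec2,col(),pinmove(-.05),pinmove(-.04))"
```

```text
[0.5342 0.2689 0.0521] [0.5899 0.3478 0.0671] [-0.     -0.0757  0.0008] ('d', array([-0.0257, -0.0003,  0.0007]), 'rv', array([-0.0021,  0.0005,  0.0067])) ('d', array([-0.0357, -0.0004,  0.0008]), 'rv', array([-0.0021,  0.0005,  0.0067]))
```

```bash
echo '[0, -1.2, 0, 0.05, 0, 0, 0.03, 0, -2, 0, 0.08, 0, 0, 0.03, 0, -2.4, 0, 0.08, 0, 0, 0.03, 0, -2.4, 0, 0.08, 0, 0, 0.03]' | python3 drive.py | egrep 'time|position|force: '
echo '[0, -0.3, 0, 0, 0, 0, 0, 0, -0.5, 0, 0, 0, 0, 0, 0, -0.5, 0, 0, 0, 0, 0]' | python3 drive.py | egrep 'position|force: '
echo '[0, -0.2, 0, 0, 0, 0, 0, 0, -0.4, 0, 0, 0, 0, 0, 0, -0.4, 0, 0, 0, 0, 0]' | python3 drive.py | egrep 'position|force: '
python3 -c "
from fx import *
print(col(),arm.state()['ft_torque'])"
```

```text
time: 18.88
position: [0.5388, 0.195, 0.0542]
wrist_force: [0.3, 0.4, -0.4]
finger_force: 62.4
position: [0.5385, 0.1993, 0.0544]
wrist_force: [-1.8, -2.3, 2.0]
finger_force: 62.8
position: [0.5384, 0.2037, 0.0547]
wrist_force: [-2.5, -2.5, 6.0]
finger_force: 63.2
[-0.0011 -0.043  -0.0006] [-0.2934  0.767   0.1457]
```

Converted, -0.0012 m is -0.12, -0.004 m is -0.4.

```bash
echo '[0, 0, 0.04, -0.12, 0, 0, 0, 0, -0.2, 0.04, -0.12, 0, 0, 0, 0, -0.4, 0.04, -0.12, 0, 0, 0, 0, -0.4, 0.04, -0.12, 0, 0, 0]' | python3 drive.py | egrep 'position|force: '
python3 -c "
from fx import *
print(col(),arm.state()['ft_torque'])"
```

```text
position: [0.5376, 0.2077, 0.0555]
wrist_force: [-0.9, 0.4, 2.7]
finger_force: 62.8
[-0.0013 -0.0389  0.0003] [-0.0678  0.2006  0.0609]
```

Forces have fallen, so I'll trim a little more and keep advancing.

Converted, -0.006 m is -0.6, -0.003 m is -0.3.

```bash
echo '[0, 0, 0.02, -0.05, 0, 0, 0, 0, -0.3, 0.02, -0.05, 0, 0, 0, 0, -0.6, 0.02, -0.05, 0, 0, 0, 0, -0.6, 0.02, -0.05, 0, 0, 0]' | python3 drive.py | egrep 'position|force: '
echo '[0, -0.2, 0, 0, 0, 0, 0, 0, -0.4, 0, 0, 0, 0, 0, 0, -0.6, 0, 0, 0, 0, 0, 0, -0.6, 0, 0, 0, 0, 0]' | python3 drive.py | egrep 'position|force: '
python3 -c "
from fx import *
print(col(),arm.state()['ft_torque'])"
```

```text
position: [0.5368, 0.2138, 0.0559]
wrist_force: [-1.0, -0.1, 1.1]
finger_force: 62.5
position: [0.5364, 0.2196, 0.0559]
wrist_force: [0.2, 0.3, 0.8]
finger_force: 62.5
[-0.0014 -0.027   0.0008] [ 0.1406  0.0257 -0.0287]
```

```bash
echo '[0, -0.2, 0, 0, 0, 0, 0, 0, -0.4, 0, 0, 0, 0, 0, 0, -0.6, 0, 0, 0, 0, 0, 0, -0.8, 0, 0, 0, 0, 0, 0, -0.8, 0, 0, 0, 0, 0]' | python3 drive.py | egrep 'position|force: '
echo '[0, -0.2, 0, 0, 0, 0, 0, 0, -0.4, 0, 0, 0, 0, 0, 0, -0.6, 0, 0, 0, 0, 0, 0, -0.6, 0, 0, 0, 0, 0]' | python3 drive.py | egrep 'position|force: '
python3 -c "
from fx import *
print(col(),arm.state()['ft_torque'])"
```

```text
position: [0.5358, 0.2276, 0.0559]
wrist_force: [-0.3, 0.5, 0.9]
finger_force: 62.5
position: [0.5353, 0.2336, 0.056]
wrist_force: [0.1, 0.6, -0.6]
finger_force: 62.5
[-0.0014 -0.013   0.0008] [0.1349 0.0128 0.0281]
```

Still free. I'll continue to collar contact and watch Fy.

Converted, -0.008 m is -0.8, -0.006 m is -0.6.

```bash
echo '[0, -0.2, 0, 0, 0, 0, 0, 0, -0.4, 0, 0, 0, 0, 0, 0, -0.6, 0, 0, 0, 0, 0, 0, -0.8, 0, 0, 0, 0, 0, 0, -0.8, 0, 0, 0, 0, 0]' | python3 drive.py | egrep 'position|force: '
echo '[0, -0.1, 0, 0, 0, 0, 0, 0, -0.2, 0, 0, 0, 0, 0, 0, -0.2, 0, 0, 0, 0, 0]' | python3 drive.py | egrep 'position|force: '
python3 -c "
from fx import *
print(col(),arm.state()['ft_torque'])"
```

```text
position: [0.5347, 0.2416, 0.0559]
wrist_force: [-0.5, 0.4, 0.4]
finger_force: 62.5
position: [0.5346, 0.2434, 0.0559]
wrist_force: [-0.5, -0.3, 0.6]
finger_force: 62.5
[-0.0014 -0.0032  0.0008] [-0.0268 -0.0106  0.0324]
```

```bash
for i in 1 2; do echo '[0, -0.1, 0, 0, 0, 0, 0, 0, -0.2, 0, 0, 0, 0, 0, 0, -0.2, 0, 0, 0, 0, 0]' | python3 drive.py | egrep 'position|force: \['; done
```

```text
position: [0.5344, 0.2437, 0.0559]
wrist_force: [2.5, -8.0, 1.6]
position: [0.5343, 0.2439, 0.0559]
wrist_force: [6.0, -15.4, 3.6]
```

```bash
echo '[0, -0.1, 0, 0, 0, 0, 0, 0, -0.15, 0, 0, 0, 0, 0, 0, -0.15, 0, 0, 0, 0, 0]' | python3 drive.py | egrep 'time|position|force: \['
```

```text
time: 24.38
position: [0.5342, 0.244, 0.0559]
wrist_force: [8.9, -21.1, 5.1]
```

```bash
echo '[0, 0.3, 0, 0, 0, 0, 0, 0.045, 0.4, 0, 0, 0, 0, 0, 0.045, 0.4, 0, 0, 0, 0, 0, 0.045, 0.4, 0, 0, 0, 0, 0]' | python3 drive.py | egrep 'time|position|force|width'
echo '[0.045, 0, 0, -4, 0, 0, 0, 0.06, 0, 0, -10, 0, 0, 0, 0.085, 0, 0, -15, 0, 0, 0]' | python3 drive.py | egrep 'time|position|force|width'
python3 - <<'E'
from fx import *
p=[onz(*T(*q),.026) for q in((121,560),(268,545),(118,492),(262,479))]; print(np.array(p),np.mean(p,axis=0))
print('yaw',np.arctan2(p[1][0]-p[0][0],p[0][1]-p[1][1]),np.arctan2(p[3][0]-p[2][0],p[2][1]-p[3][1]))
print('stem',onz(*T(190,515),.103),onz(*S(103,273),.103))
q=[onz(*S(*q),.026) for q in((143,470),(212,427),(33,372))]; print(np.array(q))
print(arm.state()['qpos'])
snap('wrist','w6');snap('scene','s6')
E
```

```text
time: 24.88
position: [0.5344, 0.2453, 0.056]
wrist_force: [0.1, 0.0, -0.7]
width: 0.0448
finger_force: 0.0
time: 25.25
position: [0.5345, 0.2454, 0.2082]
wrist_force: [0.6, 1.0, 0.2]
width: 0.0761
finger_force: 0.0
[[0.4046 0.3599 0.026 ]
 [0.4079 0.2815 0.026 ]
 [0.4404 0.3599 0.026 ]
 [0.4428 0.2826 0.026 ]] [0.4239 0.321  0.026 ]
yaw 0.042234085717198964 0.03133494162525479
stem [0.4229 0.3195 0.103 ] [0.4238 0.3166 0.103 ]
[[0.4084 0.2809 0.026 ]
 [0.4439 0.2808 0.026 ]
 [0.4054 0.3582 0.026 ]]
[ 0.7631  0.2385 -0.2316  0.0008 -1.0998 -0.6869]
```

```bash
echo '[0.085, 0, 0, 0, 0, 0, -0.8, 0.085, 0, 0, 0, 0, 0, -1.6, 0.085, 0, 0, 0, 0, 0, -2.4, 0.085, 0, 0, 0, 0, 0, -3.2, 0.085, 0, 0, 0, 0, 0, -4]' | python3 drive.py | egrep 'time|position'
echo '[0.085, 0, 0, 0, 0, 0, -0.75, 0.085, 0, 0, 0, 0, 0, -1.5, 0.085, 0, 0, 0, 0, 0, -2.25, 0.085, 0, 0, 0, 0, 0, -3, 0.085, 0, 0, 0, 0, 0, -3.625]' | python3 drive.py | egrep 'time|position'
python3 - <<'E'
from fx import *
R=tooldown(.037,0); t=np.array([.424,.3225,0])+R@[.002,0,0]+[0,0,.14]
print(go(t,R),arm.state()['qpos'])
E
```

```text
time: 25.98
position: [0.5342, 0.2453, 0.2056]
time: 26.6
position: [0.5342, 0.2452, 0.2056]
('d', array([-0.1054, -0.0811,  0.0656]), 'rv', array([ 0.0004, -0.0001, -0.002 ])) [ 0.763   0.2408 -0.2346  0.0004 -1.0957  0.8426]
```

Converted, -0.1054 m is -10.54, -0.0811 m is -8.11, -0.002 rad is -0.01.

```bash
echo '[0.085, -4, -3, 0, 0, 0, 0, 0.085, -7.5, -5.8, 1, 0, 0, 0, 0.085, -10.54, -8.11, 3.5, 0, 0, 0, 0.085, -10.54, -8.11, 6.56, 0, 0, 0, 0.085, -10.54, -8.11, 6.56, 0, 0, -0.01]' | python3 drive.py | egrep 'time|position|width'
python3 - <<'E'
from fx import *
R=tooldown(.037,0); t=np.array([.424,.3225,0])+R@[.002,0,0]+[0,0,.052]
print(go(t,R)); snap('wrist','w7'); d=cv2.imread('pics/w7.png',0)
np.set_printoptions(linewidth=250)
for X in ((.424,.3225,.103),(.424,.3225,.018)): print(proj('w7',X))
# stand screws expected
Rz=Ro.from_euler('z',.037).as_matrix()
for s in((1,1),(1,-1),(-1,1),(-1,-1)):
    X=np.array([.424,.3225,.026])+Rz@[.018*s[0],.039*s[1],0]; u,v=proj('w7',X); ui,vi=int(u),int(v)
    if 12<vi<408 and 12<ui<548:
        p=cv2.GaussianBlur(d,(0,0),1)[vi-12:vi+13,ui-12:ui+13]; m=np.unravel_index(p.argmin(),p.shape); uu,vv=ui-12+m[1],vi-12+m[0]
        print(s,(u,v),'dark at',uu,vv,p.min(),np.median(p),onz('w7',uu,vv,.026)-X)
    else: print(s,u,v)
E
```

```text
time: 27.22
position: [0.4252, 0.3221, 0.1384]
width: 0.0849
('d', array([ 0.001 , -0.0008,  0.0864]), 'rv', array([ 0.0038,  0.0025, -0.0037]))
[275.68   254.1105]
[275.0602 204.9591]
(1, 1) (np.float64(220.44463564131877), np.float64(184.65904240009542)) dark at 219 184 44 142.0 [ 0.0005  0.001  -0.    ]
(1, -1) (np.float64(329.5219090041521), np.float64(184.1065463030934)) dark at 329 184 40 119.0 [ 0.0001  0.0004 -0.    ]
(-1, 1) (np.float64(222.98087674162048), np.float64(231.44960322402258)) dark at 222 231 21 85.0 [ 0.0003  0.0007 -0.    ]
(-1, -1) (np.float64(327.3970830839624), np.float64(230.89706635724258)) dark at 327 231 26 90.0 [-0.0001  0.0003 -0.    ]
```

```bash
echo '[0.085, 0.1, -0.1, 3, 0.015, 0.01, -0.015, 0.085, 0.1, -0.1, 5.5, 0.015, 0.01, -0.015, 0.085, 0.1, -0.1, 7.5, 0.015, 0.01, -0.015, 0.085, 0.1, -0.1, 8.6, 0.015, 0.01, -0.015, 0.085, 0.1, -0.1, 8.6, 0.015, 0.01, -0.015]' | python3 drive.py | egrep 'time|position|force|width'
echo '[0.0, 0, 0, 0, 0, 0, 0, 0, 0, 0, 0, 0, 0, 0, 0, 0, 0, 0, 0, 0, 0, 0, 0, 0, 0, 0, 0, 0]' | python3 drive.py 60 | egrep 'time|position|force|width'
python3 -c "
from fx import *
print(arm.state()['tcp_rot'],arm.state()['ft_torque'])"
```

```text
time: 27.9
position: [0.4281, 0.3237, 0.0545]
wrist_force: [0.1, -1.3, -0.7]
width: 0.0853
finger_force: 0.0
time: 28.4
position: [0.428, 0.3235, 0.0555]
wrist_force: [0.4, -3.6, 8.0]
width: 0.0502
finger_force: 61.4
[[ 0.9994  0.0354  0.003 ]
 [ 0.0354 -0.9994  0.0027]
 [ 0.0031 -0.0026 -1.    ]] [-1.2979  0.04    0.01  ]
```

Converted, -0.13 m is -13, -0.1 m is -10.

```bash
echo '[0, 0, 0, -1, 0, 0, 0, 0, 0, 0, -3, 0, 0, 0, 0, 0, 0, -6, 0, 0, 0, 0, 0, 0, -10, 0, 0, 0, 0, 0, 0, -13, 0, 0, 0]' | python3 drive.py | egrep 'time|position|force|width'
cat >> fx.py <<'E'
Rt=F@np.diag([1,-1,-1]); G=np.array([-.003,0,.0375])
def gpos():
    st=arm.state(); return F.T@(st['position']+st['tcp_rot']@G-rec2), st['wrist_force']@F, st['ft_torque']
def gmove(h): return go(rec2+F@[0,0,h]-Rt@G,Rt)
E
echo '[0, 0, 0, 0, 0, 0, 0]' | python3 drive.py | egrep 'time|position|force|width'
python3 -c "
from fx import *
print(gpos(),gmove(.08),gmove(.04))"
```

```text
time: 29.02
position: [0.4273, 0.3236, 0.1865]
wrist_force: [0.2, 0.3, -3.0]
width: 0.0507
finger_force: 63.2
time: 29.15
position: [0.4281, 0.3246, 0.1873]
wrist_force: [-0.1, 0.1, -3.3]
width: 0.0502
finger_force: 63.3
(array([-0.1276, -0.0105,  0.1345]), array([-1.2376,  0.0991, -3.0352]), array([-0.0011, -0.0544,  0.0343])) ('d', array([ 0.1252, -0.0159,  0.0096]), 'rv', array([ 0.0003,  0.3434, -0.0409])) ('d', array([ 0.1386, -0.0161,  0.0473]), 'rv', array([ 0.0003,  0.3434, -0.0409]))
```

Converted, 0.08 m is 8, 0.04 m is 4, 0.343 rad is 1.715.

```bash
echo '[0, 4, -0.5, 0, 0, 0.5, -0.05, 0, 8, -1, 0.3, 0, 1, -0.1, 0, 11, -1.4, 0.6, 0, 1.5, -0.175, 0, 12.52, -1.6, 0.96, 0, 1.715, -0.205, 0, 12.52, -1.6, 0.96, 0, 1.715, -0.205]' | python3 drive.py | egrep 'time|position|force|width'
echo '[0, 0, 0, 0, 0, 0, 0, 0, 0, 0, 0, 0, 0, 0]' | python3 drive.py | egrep 'time|position'
python3 -c "
from fx import *
print(arm.state()['qpos'],gpos(),gmove(.08),gmove(.03))"
```

```text
time: 29.78
position: [0.551, 0.3422, 0.1728]
wrist_force: [-0.4, -0.6, -3.1]
width: 0.0504
finger_force: 63.1
time: 30.02
position: [0.5519, 0.3441, 0.1754]
[ 0.9827  0.2152 -0.576   0.4807 -0.6204  0.292 ] (array([-0.002 , -0.0009,  0.0774]), array([-0.8537,  0.3468, -1.9395]), array([-0.0174,  1.4139,  0.0157])) ('d', array([ 0.0019, -0.0008, -0.0026]), 'rv', array([0.0037, 0.0039, 0.001 ])) ('d', array([ 0.002 , -0.0009,  0.0474]), 'rv', array([0.0037, 0.0039, 0.001 ]))
```

Run:
```python
from fx import *
def rect(f,h=0,k=.25e-3,n=120):
    i=np.arange(-n,n+1)*k; X,Y=np.meshgrid(i,i,indexing='ij')
    P=rec2+np.stack([X,Y,0*X+h],-1)@F.T
    d=np.load(f'pics/{f}.npz'); q=(P@d['R'].T+d['t'])@d['K'].T; q=q[...,:2]/q[...,2:]
    return cv2.remap(cv2.imread(f'pics/{f}.png',0),q[...,0].astype('f4'),q[...,1].astype('f4'),1)
snap('wrist','w8')
for f in('w8','w1','w4'):
    im=cv2.GaussianBlur(rect(f),(0,0),2); cv2.imwrite(f'pics/r_{f}.png',im)
    for r0,r1 in((28,36),(45,55)):
        c=cv2.HoughCircles(im,cv2.HOUGH_GRADIENT_ALT,1.5,20,param1=60,param2=.5,minRadius=r0,maxRadius=r1)
        print(f,r0,None if c is None else [( (y-120)*.25,(x-120)*.25,r*.25) for x,y,r in c[0][:,:3]])
```

```text
w8 28 [(np.float32(-1.125), np.float32(-1.125), np.float32(8.326592))]
w8 45 [(np.float32(-1.875), np.float32(-1.5), np.float32(12.512903))]
w1 28 [(np.float32(-1.125), np.float32(-0.375), np.float32(8.121096))]
w1 45 [(np.float32(-1.875), np.float32(-0.375), np.float32(12.569608))]
w4 28 None
w4 45 None
```

Units first: shifts go in cm and turns go in units of 0.2 rad. So 0.0474 m is 4.74, 0.03 m is 3, 0.003 rad is 0.015.

```bash
echo '[0, 0.15, 0, 1.5, 0.015, 0.015, 0.005, 0, 0.15, 0, 3, 0.015, 0.015, 0.005, 0, 0.15, 0, 4.2, 0.015, 0.015, 0.005, 0, 0.15, 0, 4.74, 0.015, 0.015, 0.005, 0, 0.15, 0, 4.74, 0.015, 0.015, 0.005]' | python3 drive.py | egrep 'time|position|width'
echo '[0, 0, 0, 1, 0, 0, 0, 0, 0, 0, 1.8, 0, 0, 0, 0, 0, 0, 2.1, 0, 0, 0, 0, 0, 0, 2.1, 0, 0, 0]' | python3 drive.py | egrep 'time|position|force: \['
python3 -c "
from fx import *
print(gpos(),gmove(.0))"
```

```text
time: 30.7
position: [0.5694, 0.3445, 0.1303]
width: 0.0505
time: 31.2
position: [0.5765, 0.3451, 0.1108]
wrist_force: [-0.4, 0.4, -3.4]
(array([-0.0009, -0.0017,  0.0082]), array([-1.5298,  0.4208, -3.1037]), array([-0.1551,  1.4559, -0.0261])) ('d', array([ 0.0008, -0.0016,  0.0082]), 'rv', array([0.002 , 0.0012, 0.0004]))
```

```bash
for i in 1 2 3; do echo '[0, 0.02, -0.03, 0.1, 0, 0, 0, 0, 0.02, -0.03, 0.2, 0, 0, 0, 0, 0.02, -0.03, 0.2, 0, 0, 0]' | python3 drive.py >/dev/null; python3 -c "
from fx import *
print(*gpos())"; done
```

```text
[-0.0003 -0.0008  0.0067] [-0.934  -0.109  -1.2689] [0.0375 1.3768 0.0261]
[-0.0003 -0.0008  0.0045] [-0.922  -0.7943 -1.7688] [-0.2114  1.3889 -0.0191]
[-0.0002 -0.0006  0.0024] [-0.9877 -0.4327 -0.8693] [-0.3064  1.4699 -0.0318]
```

```bash
for i in 1 2; do echo '[0, 0, 0, 0.05, 0, 0, 0, 0, 0, 0, 0.1, 0, 0, 0, 0, 0, 0, 0.1, 0, 0, 0]' | python3 drive.py >/dev/null; python3 -c "
from fx import *
print(*gpos())"; done
```

```text
[-0.0002 -0.0005  0.0015] [-1.6879 -0.5619 -1.5028] [-0.2657  1.5022 -0.0897]
[ 0.0001 -0.0005  0.001 ] [-3.1631 -1.7926  4.9871] [-0.743   2.1318 -0.1488]
```

```bash
echo '[0, 0, 0, 0.05, 0, 0, 0, 0, 0, 0, 0.05, 0, 0, 0, 0, 0, 0, 0.05, 0, 0, 0]' | python3 drive.py >/dev/null; python3 -c "
from fx import *
print(*gpos())"
```

```text
[ 0.0002 -0.0005  0.0009] [-4.2766 -3.445  10.3345] [-1.0642  2.5825 -0.2732]
```

Converted, -0.0002 m is -0.02, 0.0002 m is 0.02.

```bash
echo '[0, -0.02, 0.02, -0.03, 0, 0, 0, 0, -0.02, 0.02, -0.03, 0, 0, 0, 0, -0.02, 0.02, -0.03, 0, 0, 0, 0, -0.02, 0.02, -0.03, 0, 0, 0]' | python3 drive.py |egrep 'time|width|finger'; python3 -c "
from fx import *
print(*gpos())"
for i in 1 2 3; do echo '[0, 0, 0, 0, 0, 0, 0]' | python3 drive.py >/dev/null; python3 -c "
from fx import *
g=gpos();print(*g,gmove(0)[3])"; done
python3 - <<'E'
from fx import *
snap('scene','s9')
print(arm.state()['joint_vel'])
E
```

```text
time: 33.95
width: 0.0502
finger_force: 63.9
[ 0.0001 -0.0005  0.001 ] [-3.2153 -2.2511  7.5706] [-0.8236  2.2472 -0.1823]
[ 0.0001 -0.0005  0.001 ] [-2.6593 -2.4146  7.675 ] [-0.8122  2.2237 -0.171 ] [ 0.0009 -0.      0.0003]
[ 0.0001 -0.0005  0.0009] [-3.2435 -1.5305  7.3788] [-0.8354  2.3102 -0.1944] [0.0009 0.     0.0003]
[ 0.0001 -0.0005  0.001 ] [-3.3883 -2.4983  7.4468] [-0.7877  2.2024 -0.2178] [0.0009 0.     0.0003]
[-0.0003  0.0004 -0.0006  0.0004 -0.0005 -0.0003]
```

Converted, -0.008 rad is -0.04.

```bash
echo '[0, 0, 0, 0, -0.025, 0, 0, 0, 0, 0, 0, -0.04, 0, 0, 0, 0, 0, 0, -0.04, 0, 0, 0, 0, 0, 0, -0.04, 0, 0]' | python3 drive.py |egrep 'time|finger'; python3 -c "
from fx import *
g=gpos();print(*g,gmove(0)[3])"
```

```text
time: 34.88
finger_force: 64.4
[ 0.0002 -0.0005  0.0011] [-3.2359 -2.3857  9.4261] [-0.5981  2.4358 -0.0917] [ 0.0085 -0.0003  0.0005]
```

Converted, 0.006 rad is 0.03.

```bash
echo '[0, 0, 0, 0, 0.02, 0, 0, 0, 0, 0, 0, 0.03, 0, 0, 0, 0, 0, 0, 0.03, 0, 0, 0, 0, 0, 0, 0.03, 0, 0]' | python3 drive.py |egrep 'time|finger'; python3 -c "
from fx import *
g=gpos();print(*g,gmove(0)[3])
print(arm.job_done())"
```

```text
time: 35.38
finger_force: 64.4
[ 0.0001 -0.0005  0.001 ] [-2.1073 -1.6698  7.9935] [-0.7362  2.3185 -0.2034] [ 0.0028 -0.0001  0.0004]
the job is handed in; nothing more can be done
None
```

I handed in the job at about 35 s: the strap is down, the pin is home, and the gripped gauge is flat on the recess at about 10 N. I inferred these from forces and measured poses, without a final picture, and the verdict isn't shown.

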